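Chuck up the countersink bit

ROBOT

A 7-joint arm with a two-finger parallel gripper is mounted at the origin on the work surface. World frame = base frame: x ahead of the robot, y to its left, z up, the work surface at z = 0. Lengths are in mm, angles in rad, forces in N, time in s.
With the tool pointing down it reaches from about 400 to 875 mm from the base axis. Payload 4.4 kg.
Tool frame: the origin (TCP) lies at the centre of the arm's flange, where the gripper is bolted on; the fingertips stand 173 mm ahead of it and the grasp point (between the pads) lies 155 mm ahead of it; z points along the fingers, y is the direction in which the jaws open and shut (so a half turn about z gives the same grasp; the last joint's range is limited). The gripper opens to 85 mm and grips with 20 to 120 N. Pads are 22 mm wide; open, the fingers measure 114 mm over their backs; the gripper's body (76 mm by 85 mm) begins 54 mm behind the grasp point. The pads swing forward as they close: fully open they stand 13 mm farther back than shut.
Start: joints at [1.048, 0.628, 0.038, 1.517, -0.027, 0.996, -0.02], TCP at [286.723, -583.357, 404.713] pointing down, gripper open.
Joint ranges: [-3.06, 3.06], [-0.37, 2.12], [-1.25, 1.32], [0.18, 2.47], [-1.1, 4.24], [0.23, 1.98], [-2.94, 2.94]. Speed limits (rad/s): [2.57, 2.57, 3.14, 3.14, 3.14, 3.14, 3.14].

INTERFACE

Orientations are given as [roll, pitch, yaw] about the fixed x, y, z axes, in that order (R = Rz(yaw) Ry(pitch) Rx(roll)).
In Python, from cell import * gives the robot as it stands. The module is installed in compiled form; this text tells all that it offers.
- The arm moves only by the shell command python3 -m jog 'ROWS'. ROWS is JSON, one flat list of numbers, 5 for each row, row after row: the shift along the tool's x, y, z in mm, then the turn about the tool's z in degrees, then the finger opening in mm, from 0 to 85.4. A call has 1 to 20 rows; each row is the pose to reach, as a shift and turn from the pose commanded when the call began, along the tool's axes at that moment; what a row does not reach only later rows make up. A row lasts 1/12 s, in which the tool goes at most 41.7 mm and 7.16 degrees, less where a joint would pass 70% of its speed; a pose out of reach is approached as far as the arm can. A call with a gripper value outside its range is refused whole. The fingers move at their own pace and stop on an object; the grip force is fixed at half the most. Time passes only in rows, so rows that repeat a pose let the fingers close. It gives the time, the measured TCP pose, the force and the opening at its end, in the units of the state.
- read_state(): the state, without advancing time (a new reading comes with each control period).
- get_image(name): name is "scene" or "top"; returns (picture, depth): 384x512x3 uint8, blue, green, red; 384x512 float32, mm along the optical axis (not along the pixel's ray), 0 where there is no reading.
- camera_params(name): a dict with "K" (3x3 intrinsics, pixels), "T" (4x4, takes a point from camera to world coordinates). Camera axes: x right, y up, looking along -z (the intrinsics and any distortion apply to the point x, -y, -z); pixel columns grow to the right and rows downward; lengths in mm; the calibration is good to about 2 mm. A picture is of the moment at which its call begins. camera_params takes no time and is no camera call.
- finish_job(): hands the job in, once; it reports no verdict.
The state is a dict: "clock": time; "qpos": joint angles; "qd": joint speeds; "tau": joint torques, N m; "eef_pos": TCP position; "tool_rot": TCP orientation; "force": force on the tool from outside, world axes, zero at the start; "torque": the same for the moment, N m; "width": finger opening in mm.
Only numpy, scipy, OpenCV 4.12 (cv2) and the standard library are available. Lean on these libraries where they do the work, as an engineer would, in place of code of your own. Each camera call takes 0.05 s, during which the arm holds its last target.

TASK

Take the countersink bit, the one with the short plain cone, out of the wooden bit block and stand it shank down in the open chuck of the drill that is clamped nose up in its stand, with the shank fully home on the bottom of the chuck. Then tighten the chuck on it by hand: turn the black sleeve clockwise, seen from above, until it comes up hard, so that all three jaws grip the shank and the bit stands straight in the middle. Leave the other bits in the block and everything else on the bench where it is, and let go.

Things in the scene. Friction and masses are not known exactly. Their poses are not given: they have to be found in the camera images.
- drill: Drill clamped nose up in its bench stand, fixed: dark cast base 190 x 130 mm, upright motor housing 60 mm across, clamp ring. Origin on the bench under the chuck's axis; z up along that axis. Level handle and black battery reach 170 mm along +x (top 89 mm above the bench); steel column 62 mm along -x. Below the chuck nothing of the stand is higher than 133 mm; the chuck stands from 135 to 191 mm.
- chuck_mouth (a point): Centre of the round opening in the chuck's steel nose, level with the nose's top face, 191 mm above the bench. The opening is flared, 19 mm across at the top and 13 mm from 4 mm down, and goes 32 mm down to a flat bottom; three jaws at 120 degrees stand in it around the axis. The nose is 25 mm across at the top, 37 mm at 10 mm below.
- chuck_floor (a point): Centre of the flat bottom of the chuck's bore, 32 mm below the mouth: here the end of the shank rests when it is fully home.
- sleeve_grip (a point): On the chuck's axis at the height to grip the black ribbed sleeve, 179 mm above the bench (z up). The sleeve is a plain cylinder 40 mm across, from 32 mm below to 2 mm above this point, then the nose, 12 mm high. Grip it across from above, finger ends up to 25 mm below this point, the fingers either side of the bit. A countersink fully home ends 38 mm above this point.
- sleeve (a joint): Turn of the sleeve, rad: 0 = jaws wide open (12.8 mm between them). Grows when turned clockwise seen from above; stays where left (friction 0.15 N m). Each rad brings every jaw 1 mm nearer the axis. Starts between 0 and 0.8. On the 8 mm shank the jaws touch at 2.4, press harder from there, and the sleeve comes up hard at 2.95. It takes two or more grasps.
- jaw0: First of the three steel jaws in the chuck (on the drill's +x side), 7.5 mm wide and 26 mm tall with a rounded top; the three move together with the sleeve, inwards and a little upwards. Origin on the chuck's axis at the chuck's rear when wide open.
- jaw1: Second jaw, 120 degrees on.
- jaw2: Third jaw, 240 degrees on.
- block: Wooden block 50 x 226 mm, 32 mm high, fixed to the bench, with four holes 56 mm apart in a row along its y (at -84, -28, 28 and 84 mm), each 9 mm across and 20 mm deep. Origin under its centre. One bit stands in each hole, in any order.
- countersink_head (a point): Centre of the countersink's head: a steel cylinder 16 mm across from 4.5 mm below to 4 mm above this point, then a short plain cone (three narrow dark flutes) to the tip 11.5 mm above the point. The shank, 8 mm across with a rounded end, reaches from 6 mm to 46 mm below this point. z runs along the bit towards the tip. In the block this point is 58 mm above the bench. Mass about 40 g.
- countersink_foot (a point): End of the countersink's shank, on its axis, 46 mm below the centre of the head.
- disc_bit: Another bit in the block: flat disc head 20 mm across with a small centre point. Origin at the end of its shank. Leave it.
- nut_driver: Another bit in the block: straight cylinder 13 mm across, 24 mm tall, with a hexagonal recess. Leave it.
- step_bit: Another bit in the block: tall stepped cone, five steps from 21 mm down to 7 mm across, 33 mm tall. Leave it.
- paint_jar: Small glass jar with a metal cap, 44 mm across, 45 mm high. Leave it.
- glue: White glue bottle with a red cap, 36 mm across, 110 mm high. Leave it.
- wheel: Model aeroplane wheel lying flat, 66 mm across, 22 mm thick. Leave it.
- tape_roll: Roll of masking tape lying flat, 90 mm across, 24 mm high. Leave it.
- pliers: Pliers with red handles lying flat. Leave them.

How it is judged:
By the outcome, as a careful person would: the job done as asked, in the order asked, and still so for the second after the job is handed in, with the robot touching nothing.
It also fails if it takes over 61 s, if anything falls off the work surface, if the arm or the gripper's body presses on something with over 40 N, if the wrist force passes 120 N, or if a joint passes its speed limit or range.

## Working session

There is one attempt and no reset: what is moved stays moved. The work goes in short steps, Python scripts to look and compute and a shell command to move; the robot and the scene stay as the last step left them, time stands still between calls to the robot, and variables do not carry over. Pictures are saved under pics/ and viewed, and the job is handed in when it is done.

```bash
mkdir -p pics
python3 - <<'E'
from cell import *
import cv2,numpy as np
for n in("scene","top"):
    im,d=get_image(n);cv2.imwrite(f"pics/{n}0.png",im);np.save(f"{n}0d.npy",d)
    p=camera_params(n);print(n,p["K"],p["T"].round(3) if hasattr(p["T"],'round') else p["T"],p.keys())
print(read_state())
E
```

```text
scene [[351.81661811   0.         252.83131804]
 [  0.         351.81661811 190.41800924]
 [  0.           0.           1.        ]] [[ 8.59000e-01 -3.07000e-01  4.10000e-01  9.96979e+02]
 [ 5.11000e-01  5.49000e-01 -6.61000e-01 -7.22289e+02]
 [-2.30000e-02  7.77000e-01  6.29000e-01  8.04831e+02]
 [ 0.00000e+00  0.00000e+00  0.00000e+00  1.00000e+00]] dict_keys(['K', 'T'])
top [[495.01517701   0.         250.45135029]
 [  0.         495.01517701 189.5053846 ]
 [  0.           0.           1.        ]] [[ 1.300000e-02  9.930000e-01 -1.200000e-01  3.733230e+02]
 [-1.000000e+00  1.400000e-02  1.100000e-02  2.034800e+01]
 [ 1.300000e-02  1.200000e-01  9.930000e-01  1.728579e+03]
 [ 0.000000e+00  0.000000e+00  0.000000e+00  1.000000e+00]] dict_keys(['K', 'T'])
{'clock': 0.1, 'qpos': array([ 1.04822213,  0.62925385,  0.03841881,  1.51824192, -0.02698508,
        0.99629611, -0.01998444]), 'qd': array([ 8.38263774e-04, -1.94111157e-03, -1.02286091e-05, -3.78893020e-03,
        6.97739812e-04, -2.35743631e-05,  1.47136616e-03]), 'tau': array([ 3.29524897e-03, -5.64535332e+01,  1.23048194e+00, -1.93973011e+01,
        1.13115739e-02,  5.41786008e-03,  2.18972446e-05]), 'eef_pos': array([ 286.61423494, -583.11514676,  403.88852691]), 'tool_rot': array([-3.13991065e+00,  1.35521411e-05,  4.56819479e-01]), 'force': array([-0.56318331, -0.2774764 ,  0.40376358]), 'torque': array([-0.02125583,  0.00133084,  0.0182258 ]), 'width': 85.34690567117903}
```

View pics/scene0.png

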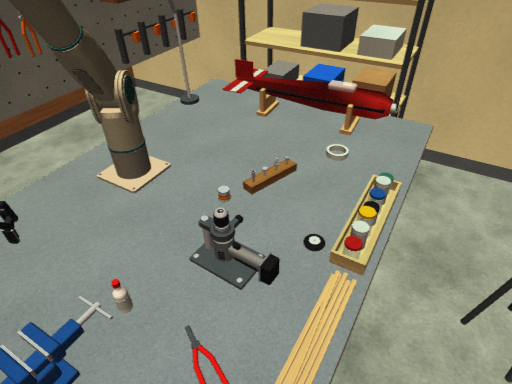

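View pics/top0.png

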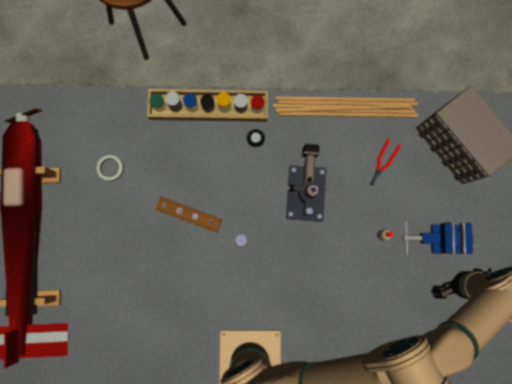

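The scene view shows the drill with its nose at about (221,215), the block at (270,176) and the jar at (224,192). In the top view the chuck is at (312,190) and the block at (189,214). I'll enlarge both areas.

Run:
```python
import cv2,numpy as np
s=cv2.imread("pics/scene0.png");t=cv2.imread("pics/top0.png")
a=cv2.resize(s[150:200,235:305],None,fx=8,fy=8,interpolation=cv2.INTER_CUBIC)
b=cv2.resize(s[195:245,190:260],None,fx=8,fy=8,interpolation=cv2.INTER_CUBIC)
cv2.imwrite("pics/z1.png",a);cv2.imwrite("pics/z2.png",b)
c=cv2.resize(t[190:240,150:230],None,fx=8,fy=8,interpolation=cv2.INTER_CUBIC)
d=cv2.resize(t[140:225,280:335],None,fx=7,fy=7,interpolation=cv2.INTER_CUBIC)
cv2.imwrite("pics/z3.png",c);cv2.imwrite("pics/z4.png",d)
```

```text
(no output)
```

View pics/z1.png

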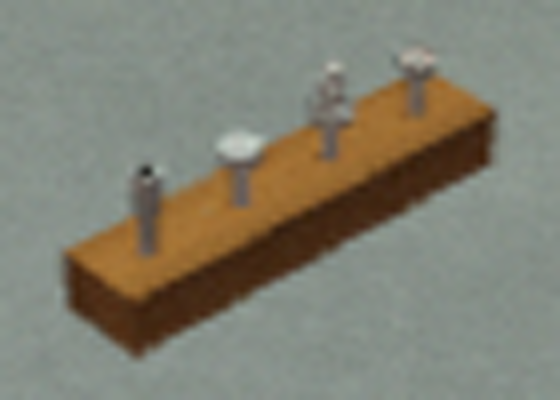

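View pics/z2.png

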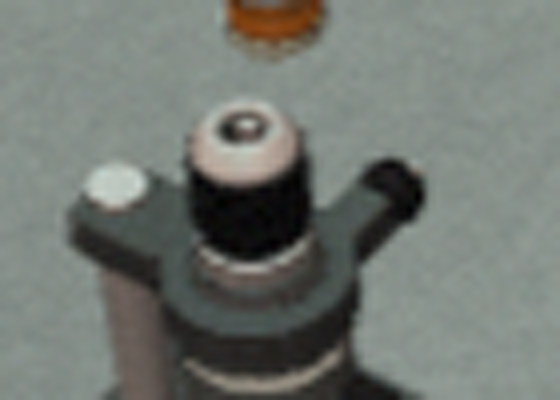

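View pics/z3.png

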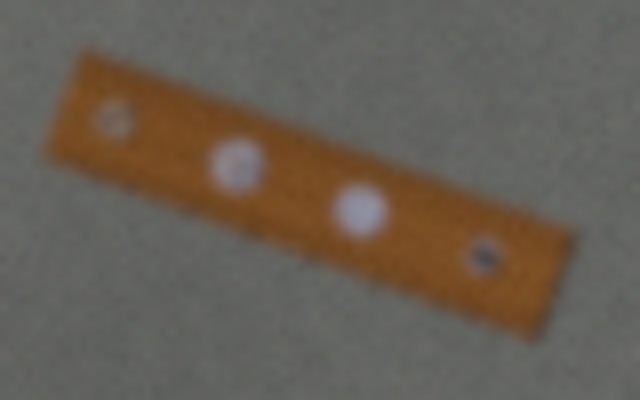

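View pics/z4.png

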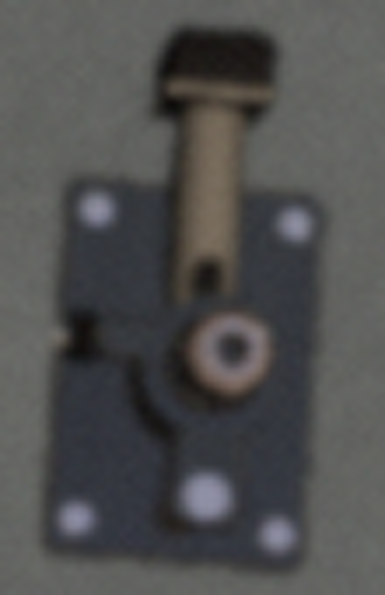

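z1 and z3 show the order along the block: nut driver, disc, step bit, then the countersink. It stands at the far left end in the top view, near (164,205). In z4 the chuck nose is near (313,190).

```bash
cat > h.py <<'E'
from cell import *
import cv2,numpy as np
P={n:camera_params(n) for n in("scene","top")}
def ray(n,u,v):
    K,T=np.array(P[n]["K"]),np.array(P[n]["T"])
    d=np.array([(u-K[0,2])/K[0,0],-(v-K[1,2])/K[1,1],-1]); d=T[:3,:3]@d
    return T[:3,3],d
def cast(n,u,v,z):
    o,d=ray(n,u,v);return o+d*(z-o[2])/d[2]
def proj(n,p):
    K,T=np.array(P[n]["K"]),np.array(P[n]["T"])
    c=T[:3,:3].T@(np.array(p)-T[:3,3]);return K[0,0]*c[0]/-c[2]+K[0,2],K[1,1]*-c[1]/-c[2]+K[1,2]
def tri(a,b):
    o1,d1=ray("scene",*a);o2,d2=ray("top",*b)
    s=np.linalg.lstsq(np.c_[d1,-d2],o2-o1,rcond=None)[0]
    p,q=o1+s[0]*d1,o2+s[1]*d2;return (p+q)/2,p-q
E
python3 - <<'E'
from h import *
t=cv2.imread("pics/top0.png");s=cv2.imread("pics/scene0.png")
def orange(im,x0,x1,y0,y1,vmin):
    h=cv2.cvtColor(im,cv2.COLOR_BGR2HSV);m=cv2.inRange(h,(5,120,vmin),(22,255,255))
    k=np.zeros_like(m);k[y0:y1,x0:x1]=m[y0:y1,x0:x1]
    k=cv2.morphologyEx(k,cv2.MORPH_CLOSE,np.ones((5,5)))
    c=max(cv2.findContours(k,0,1)[0],key=cv2.contourArea);return c
c=orange(t,145,235,185,240,60)
pts=np.array([cast("top",*p,32)[:2] for p in c[:,0].astype(float)],np.float32)
r=cv2.minAreaRect(pts);print("block top",r,cv2.boxPoints(r).tolist())
c2=orange(s,235,305,150,200,110)
pts=np.array([cast("scene",*p,32)[:2] for p in c2[:,0].astype(float)],np.float32)
print("block scene",cv2.minAreaRect(pts))
print("head",tri((287,158),(164.4,205)),cast("top",164.4,205,69),cast("scene",287,158,66))
g=cv2.cvtColor(t,cv2.COLOR_BGR2GRAY);print(g[180:200,304:324])
print("mouth",tri((220.4,210.9),(313,189.9)),cast("top",313,189.9,191),cast("scene",220.4,210.9,191))
E
```

```text
block top ((491.7516784667969, 213.56101989746094), (223.91583251953125, 47.01247787475586), 70.43000030517578) [[432.10211181640625, 115.9441909790039], [476.3988037109375, 100.19696807861328], [551.4012451171875, 311.1778564453125], [507.10455322265625, 326.9250793457031]]
block scene ((493.4061279296875, 215.87274169921875), (223.55429077148438, 49.24898910522461), 70.49834442138672)
head (array([521.24976836, 293.08055115,  57.6602936 ]), array([4.17288056, 2.51125535, 0.77204575])) [518.14012381 289.92026242  69.        ] [528.38077099 283.5085409   66.        ]
[[ 49  61  66  49  31  26  33  52  72  67  59  55  57  58  58  56  56  54
   55  54]
 [ 48  63  67  52  38  35  39  56  69  64  57  54  58  58  59  55  56  55
   55  57]
 [ 47  62  67  57  46  47  51  56  61  58  55  51  56  58  57  58  57  57
   55  58]
 [ 48  57  60  55  52  53  54  56  59  54  55  56  59  57  59  56  55  55
   54  56]
 [ 50  54  55  51  54  58  62  66  68  68  66  66  61  58  57  55  56  54
   55  54]
 [ 51  53  49  46  54  66  83  94 102 104  98  86  75  65  56  55  57  55
   57  57]
 [ 53  49  42  4
[... 668 characters left out ...]
9  29  25  29  51  75  91 101 109 113 110  97  81  64  58  56  53  53
   55  61]
 [ 44  38  33  29  31  47  60  77  89  95  87  70  56  55  58  56  58  52
   54  60]
 [ 48  41  40  38  35  33  34  46  58  60  55  47  47  56  57  56  56  55
   57  61]
 [ 52  46  43  43  42  37  30  36  37  42  41  49  53  56  55  56  53  56
   54  58]
 [ 54  52  49  44  46  42  35  40  41  44  47  53  56  56  54  55  55  56
   55  61]
 [ 49  54  51  54  52  51  48  50  53  53  54  56  58  54  55  53  56  57
   56  60]]
mouth (array([ 563.63355982, -191.41632035,  189.9112371 ]), array([4.12276784, 3.37976418, 0.03554012])) [ 561.43679796 -192.95269897  191.        ] [ 566.44612314 -190.65401821  191.        ]
```

```bash
cat >> h.py <<'E'
def delta(p,yaw=None):
    s=read_state();r,pi_,y=s["tool_rot"];c,n=np.cos(y),np.sin(y)
    d=np.array(p)-s["eef_pos"]
    print("pos",s["eef_pos"].round(1),"rot",np.round(s["tool_rot"],4),"F",s["force"].round(1),"T",s["torque"].round(2),"w",round(s["width"],1),"q",s["qpos"].round(2),"t",s["clock"])
    print("shift",(d[0]*c+d[1]*n).round(1),(d[0]*n-d[1]*c).round(1),(-d[2]).round(1),"turn",None if yaw is None else round((np.degrees(y)-yaw+180)%360-180,1))
E
python3 -c "
from h import *
delta((521,293.5,330),70.46)"
```

```text
pos [ 286.6 -583.1  403.9] rot [-3.1399  0.      0.4568] F [-0.6 -0.3  0.4] T [-0.02  0.    0.02] w 85.3 q [ 1.05  0.63  0.04  1.52 -0.03  1.   -0.02] t 0.1
shift 597.0 -683.3 73.9 turn -44.3
```

```bash
python3 -m jog '[20,-23,0,-2,40, 50,-57,0,-5,40, 80,-92,0,-8,40, 110,-126,0,-10,40, 140,-160,0,-12,40, 170,-195,0,-14,40, 200,-229,0,-16,40, 230,-263,0,-18,40, 260,-298,0,-20,40, 290,-332,0,-22,40, 320,-366,0,-24,40, 350,-401,0,-26,40, 380,-435,0,-28,40, 410,-469,0,-30,40, 440,-504,0,-32,40, 470,-538,0,-35,40, 500,-572,0,-38,40, 530,-607,0,-41,40, 555,-635,0,-43,40, 570,-652,0,-44.3,40]'
python3 -c "
from h import *
delta((521,293.5,300),70.46)"
```

```text
clock: 1.77
eef_pos: [499.3, 212.8, 404.5]
tool_rot: [-3.141, 0.001, 1.232]
force: [0.8, 0.3, 0.4]
width: 40.1
pos [499.3 212.8 404.5] rot [-3.1413e+00  5.0000e-04  1.2317e+00] F [0.8 0.3 0.4] T [-0.01 -0.04  0.04] w 40.1 q [-0.27  0.49 -0.28  1.81  0.17  0.87 -0.96] t 1.7667
shift 83.4 -6.4 104.5 turn 0.1
```

```bash
python3 -m jog '[0,0,0,0,40, 0,0,0,0,40, 0,0,0,0,40]'
python3 -c "
from h import *
delta((521,293.5,300),70.46)"
```

```text
clock: 2.02
eef_pos: [499.0, 210.2, 404.1]
tool_rot: [-3.141, 0.002, 1.23]
force: [-0.3, -0.3, -0.5]
width: 40.0
pos [499.  210.2 404.1] rot [-3.1407e+00  1.9000e-03  1.2299e+00] F [-0.3 -0.3 -0.5] T [-0.05 -0.01  0.03] w 40.0 q [-0.26  0.48 -0.27  1.82  0.17  0.87 -0.96] t 2.0167
shift 85.8 -7.1 104.1 turn 0.0
```

```bash
python3 -m jog '[30,-3,0,0,40, 60,-5,20,0,40, 86,-7,60,0,40, 86,-7,100,0,40, 86,-7,114,0,40, 86,-7,114,0,40, 86,-7,114,0,40]'
python3 - <<'E'
from h import *
delta((521,293.5,222),70.46)
s=get_image("scene")[0];t=get_image("top")[0]
a=cv2.resize(s[120:190,250:330],None,fx=8,fy=8,interpolation=cv2.INTER_CUBIC)[:560]
c=cv2.resize(t[170:240,130:230],None,fx=8,fy=8,interpolation=cv2.INTER_CUBIC)
cv2.imwrite("pics/a1.png",a);cv2.imwrite("pics/a2.png",c)
E
```

```text
clock: 2.6
eef_pos: [521.6, 292.3, 290.2]
tool_rot: [-3.141, 0.003, 1.228]
force: [0.2, -0.4, 1.5]
width: 39.6
pos [521.6 292.3 290.2] rot [-3.1407e+00  2.8000e-03  1.2276e+00] F [ 0.2 -0.4  1.5] T [ 0.02 -0.01 -0.02] w 39.6 q [-0.41  0.71 -0.23  1.76  0.23  0.7  -1.11] t 2.6
shift 1.0 -1.0 68.2 turn -0.1
```

View pics/a1.png

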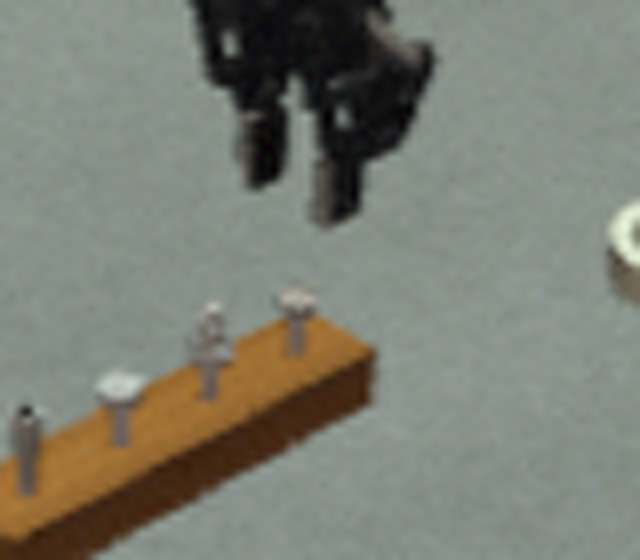

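View pics/a2.png

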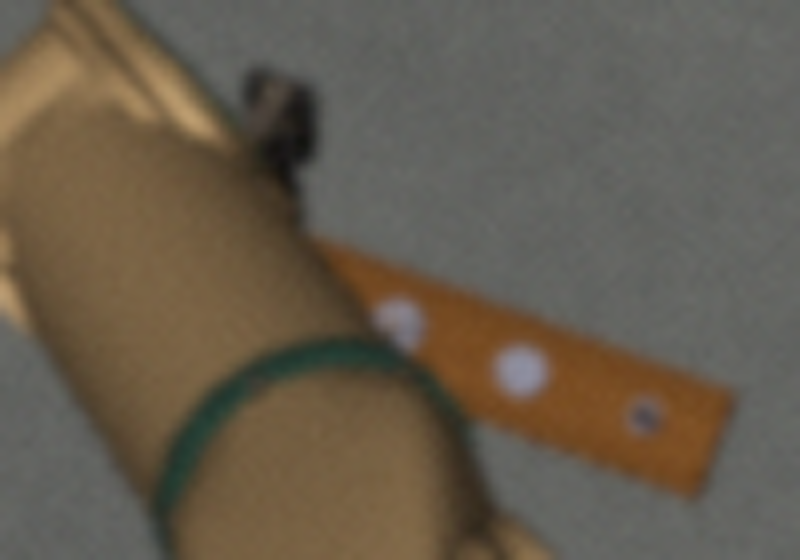

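The scene view shows the finger ends, with their midpoint near (298,203) in the crop, straight above the countersink head at (297,300). Descending.

```bash
python3 -m jog '[1,-1,15,0,40, 1,-1,35,0,40, 1,-1,52,0,40, 1,-1,64,0,40, 1,-1,68,0,40, 1,-1,68,0,40, 1,-1,68,0,40, 1,-1,68,0,40]'
python3 - <<'E'
from h import *
delta((521,293.5,222),70.46)
s=get_image("scene")[0]
a=cv2.resize(s[120:190,250:330],None,fx=8,fy=8,interpolation=cv2.INTER_CUBIC)[:560]
cv2.imwrite("pics/b1.png",a)
E
```

```text
clock: 3.37
eef_pos: [521.4, 295.8, 224.0]
tool_rot: [3.14, -0.002, 1.23]
force: [0.3, 0.2, 0.6]
width: 40.1
pos [521.4 295.8 224. ] rot [ 3.1401e+00 -1.8000e-03  1.2298e+00] F [0.3 0.2 0.6] T [-0.02 -0.    0.  ] w 40.1 q [-0.44  0.8  -0.2   1.79  0.26  0.57 -1.14] t 3.3667
shift -2.3 0.4 2.0 turn 0.0
```

View pics/b1.png

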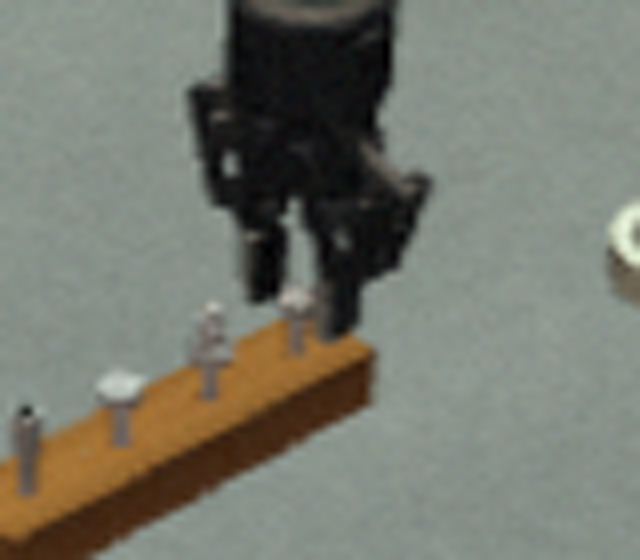

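```bash
python3 -m jog '[-2,0,0,0,40, -2,0,0,0,25, -2,0,0,0,16, -2,0,0,0,10, -2,0,0,0,5, -2,0,0,0,5, -2,0,0,0,5, -2,0,0,0,5, -2,0,0,0,5]'
python3 - <<'E'
from h import *
delta((521,293.5,222),70.46)
E
```

```text
clock: 4.17
eef_pos: [520.3, 293.7, 223.0]
tool_rot: [3.141, -0.0, 1.23]
force: [-0.1, 0.1, 4.1]
width: 13.0
pos [520.3 293.7 223. ] rot [ 3.1412e+00 -5.0000e-04  1.2300e+00] F [-0.1  0.1  4.1] T [-0.04  0.03 -0.01] w 13.0 q [-0.44  0.8  -0.2   1.8   0.27  0.56 -1.14] t 4.1667
shift 0.0 0.8 1.0 turn 0.0
```

```bash
python3 -m jog '[0,0,0,0,5, 0,0,0,0,5]'
python3 - <<'E'
from h import *
delta((521,293.5,222),70.46)
s=get_image("scene")[0]
a=cv2.resize(s[140:180,265:315],None,fx=14,fy=14,interpolation=cv2.INTER_CUBIC)[:560]
cv2.imwrite("pics/b2.png",a)
E
```

```text
clock: 4.33
eef_pos: [520.3, 293.7, 222.9]
tool_rot: [3.141, -0.0, 1.23]
force: [0.1, -1.5, 4.0]
width: 13.1
pos [520.3 293.7 222.9] rot [ 3.1413e+00 -5.0000e-04  1.2300e+00] F [ 0.1 -1.5  4. ] T [-0.06  0.06 -0.01] w 13.1 q [-0.44  0.8  -0.2   1.8   0.27  0.56 -1.14] t 4.3333
shift 0.0 0.8 0.9 turn 0.0
```

View pics/b2.png

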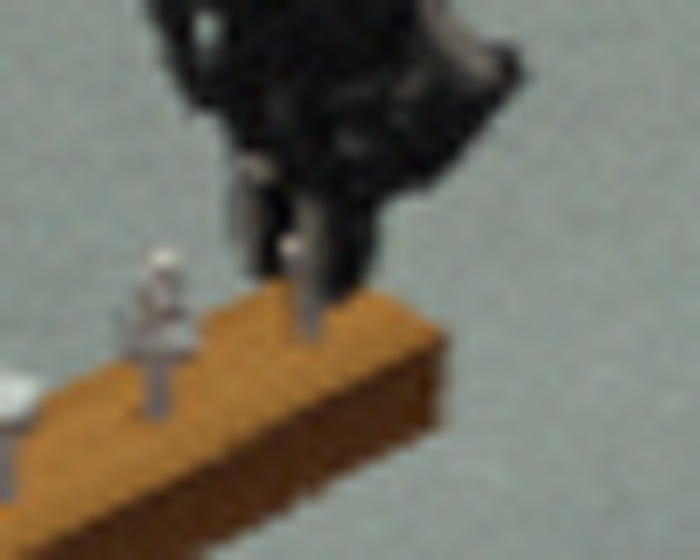

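```bash
python3 -m jog '[0,0,-2,0,5, 0,0,-8,0,5, 0,0,-16,0,5, 0,0,-28,0,5, 0,0,-45,0,5, 0,0,-60,0,5, 0,0,-75,0,5, 0,0,-80,0,5, 0,0,-80,0,5, 0,0,-80,0,5, 0,0,-80,0,5]'
python3 - <<'E'
from h import *
delta((521,293.5,222),70.46)
s=get_image("scene")[0]
a=cv2.resize(s[100:180,255:325],None,fx=7,fy=7,interpolation=cv2.INTER_CUBIC)[:560]
cv2.imwrite("pics/b3.png",a)
E
```

```text
clock: 5.3
eef_pos: [519.8, 293.3, 302.1]
tool_rot: [-3.141, 0.001, 1.23]
force: [-0.8, 0.3, -1.1]
width: 12.3
pos [519.8 293.3 302.1] rot [-3.1408e+00  1.2000e-03  1.2300e+00] F [-0.8  0.3 -1.1] T [ 0.01 -0.02 -0.06] w 12.3 q [-0.41  0.69 -0.24  1.76  0.23  0.72 -1.11] t 5.3
shift 0.6 1.1 80.1 turn 0.0
```

View pics/b3.png

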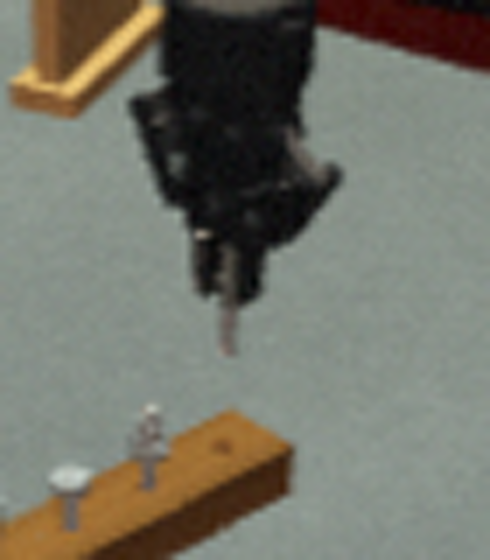

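Run:
```python
from h import *
print("hole",proj("scene",(520.5,293.5,32)))
for z in(80,85,90,95,100):print(z,proj("scene",(520,293.3,z)))
for y in (-11,11):
  for o in(-8,8,-20,20):
    a=1.23;x=np.array([np.cos(a),np.sin(a)])*y+np.array([np.sin(a),-np.cos(a)])*o+[520,293.3];print("tip",y,o,proj("scene",(*x,129)))
s=get_image("scene")[0]
a=cv2.resize(s[125:168,268:308],None,fx=14,fy=14,interpolation=cv2.INTER_NEAREST)[:600]
cv2.imwrite("pics/b4.png",a)
```

```text
hole (np.float64(285.9784588612891), np.float64(163.5674023357127))
80 (np.float64(286.30397103008323), np.float64(153.01729676537647))
85 (np.float64(286.35369853909185), np.float64(151.8916252428715))
90 (np.float64(286.40366356543035), np.float64(150.76057708880512))
95 (np.float64(286.45386781488105), np.float64(149.6241136897322))
100 (np.float64(286.5043130095991), np.float64(148.48219606157264))
tip -11 -8 (np.float64(283.11687418304905), np.float64(141.94570434989015))
tip -11 8 (np.float64(286.1527176239168), np.float64(143.65384933824424))
tip -11 -20 (np.float64(280.8698055441893), np.float64(140.6813706947729))
tip -11 20 (np.float64(288.45998247687584), np.float64(144.95205294200485))
tip 11 -8 (np.float64(287.440582275438), np.float64(139.87495215458546))
tip 11 8 (np.float64(290.4838158465157), np.float64(141.55339352957697))
tip 11 -20 (np.float64(285.18779953551706), np.float64(138.6324698832654))
tip 11 20 (np.float64(292.7964438224137), np.float64(142.82888237690045))
```

View pics/b4.png

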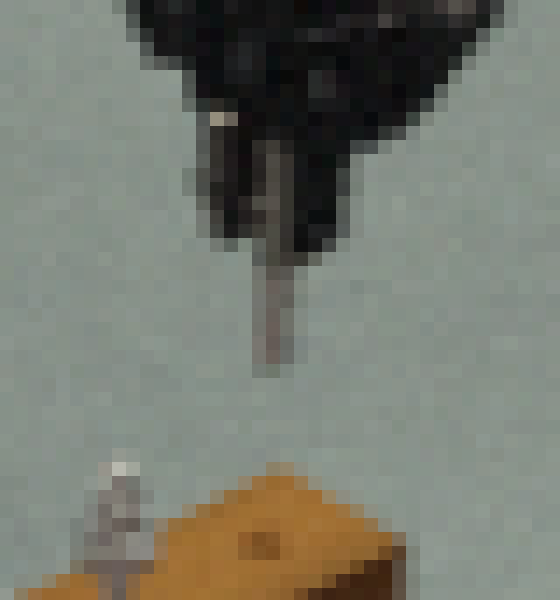

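```bash
python3 -m jog '[0,0,-20,0,5, 0,0,-45,0,5, 0,0,-70,0,5, 0,0,-95,0,5, -10,5,-118,0,5, -28,13,-128,0,5, -52,24,-130,0,5, -82,38,-130,0,5, -112,52,-130,0,5, -142,66,-130,0,5, -172,80,-130,0,5, -202,93,-130,0,5, -232,107,-130,0,5, -262,121,-130,0,5, -292,135,-130,0,5, -322,149,-130,0,5, -352,163,-130,0,5, -378,175,-130,0,5, -396,183,-130,0,5, -405,187,-130,0,5]'
python3 -c "
from h import *
delta((563.7,-191.6,430),70.46)"
```

```text
clock: 7.07
eef_pos: [560.6, -154.4, 431.7]
tool_rot: [-3.141, 0.002, 1.225]
force: [-0.8, -0.1, 0.0]
width: 12.8
pos [ 560.6 -154.4  431.7] rot [-3.1405e+00  2.0000e-03  1.2253e+00] F [-0.8 -0.1  0. ] T [-0.02  0.05 -0.03] w 12.8 q [ 0.37  0.51 -0.24  1.68  0.14  0.98 -0.26] t 7.0667
shift -34.0 15.5 1.7 turn -0.3
```

```bash
python3 -m jog '[-15,7,0,0,5, -28,13,0,0,5, -33,15,0,0,5, -33,15,0,0,5, -33,15,0,0,5, -33,15,0,0,5, -33,15,0,0,5]'
python3 - <<'E'
from h import *
delta((563.7,-191.6,430),70.46)
s=get_image("scene")[0];t=get_image("top")[0];cv2.imwrite("pics/c_s.png",s);cv2.imwrite("pics/c_t.png",t)
a=cv2.resize(s[170:230,195:250],None,fx=10,fy=10,interpolation=cv2.INTER_CUBIC)
cv2.imwrite("pics/c1.png",a)
cv2.imwrite("pics/c2.png",cv2.resize(t[130:240,250:350],None,fx=5,fy=5,interpolation=cv2.INTER_CUBIC))
E
```

```text
clock: 7.65
eef_pos: [564.2, -185.3, 432.8]
tool_rot: [-3.141, -0.001, 1.232]
force: [0.6, 0.1, -0.3]
width: 13.1
pos [ 564.2 -185.3  432.8] rot [-3.1414e+00 -7.0000e-04  1.2320e+00] F [ 0.6  0.1 -0.3] T [-0.01  0.04 -0.02] w 13.1 q [ 0.42  0.52 -0.24  1.64  0.14  0.99 -0.2 ] t 7.65
shift -6.1 1.6 2.8 turn 0.1
```

View pics/c1.png

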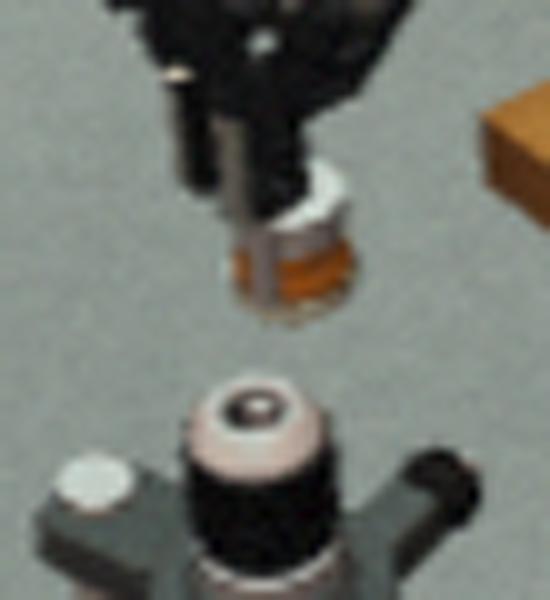

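View pics/c2.png

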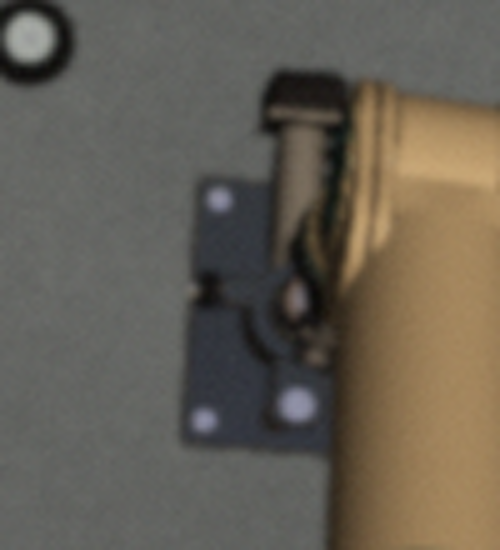

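Run:
```python
from h import *
for b in((0,0),(.8,.3),(1,0.3)): print(cast("scene",220.4-b[0],210.9-b[1],191))
# shank now: foot pixel
t=read_state()["eef_pos"]
for z in (210,215,220,225): print(z,proj("scene",(t[0],t[1],z)))
print(proj("scene",(563.7,-191.6,191)))
```

```text
[ 566.44612314 -190.65401821  191.        ]
[ 563.96206649 -190.72335735  191.        ]
[ 563.50708546 -190.9790877   191.        ]
210 (np.float64(220.1836639332017), np.float64(204.0242422422537))
215 (np.float64(220.0261293560565), np.float64(202.5568763680199))
220 (np.float64(219.86749401522923), np.float64(201.0792573602083))
225 (np.float64(219.70774633298743), np.float64(199.5912773772901))
(np.float64(219.32370701240234), np.float64(210.7648114018866))
```

```bash
python3 -m jog '[-4,1,0,0,5, -6,1.5,5,0,5, -6,1.5,12,0,5, -6,1.5,17,0,5, -6,1.5,17,0,5, -6,1.5,17,0,5, -6,1.5,17,0,5, -6,1.5,17,0,5, -6,1.5,17,0,5]'
python3 - <<'E'
from h import *
delta((563.7,-191.6,415),70.46)
s=get_image("scene")[0];t=get_image("top")[0]
a=cv2.resize(s[180:225,200:245],None,fx=13,fy=13,interpolation=cv2.INTER_CUBIC)
cv2.imwrite("pics/d1.png",a)
cv2.imwrite("pics/d2.png",cv2.resize(t[170:210,290:330],None,fx=14,fy=14,interpolation=cv2.INTER_CUBIC))
E
```

```text
clock: 8.5
eef_pos: [563.6, -192.8, 416.0]
tool_rot: [3.141, -0.0, 1.23]
force: [0.2, -0.2, -1.1]
width: 12.9
pos [ 563.6 -192.8  416. ] rot [ 3.1410e+00 -1.0000e-04  1.2301e+00] F [ 0.2 -0.2 -1.1] T [ 0.02  0.02 -0.07] w 12.9 q [ 0.43  0.54 -0.23  1.66  0.15  0.96 -0.19] t 8.5
shift 1.2 -0.3 1.0 turn 0.0
```

View pics/d1.png

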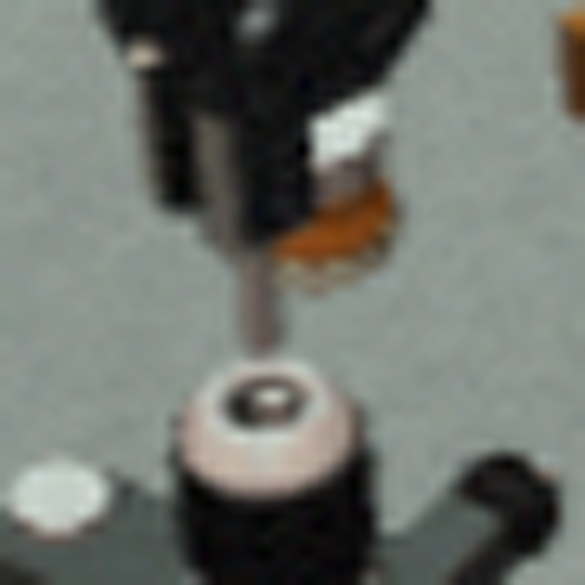

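View pics/d2.png

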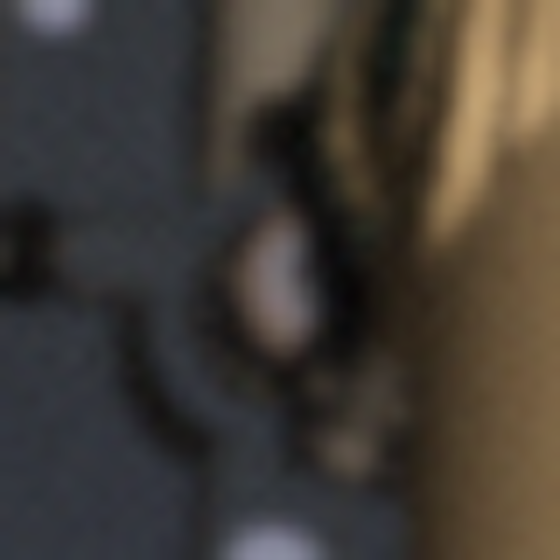

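```bash
python3 -m jog '[1.5,0,0,0,5, 1.5,0,5,0,5, 1.5,0,10,0,5, 1.5,0,15,0,5, 1.5,0,18,0,5, 1.5,0,20,0,5, 1.5,0,22,0,5, 1.5,0,22,0,5]'
python3 - <<'E'
from h import *
delta((563.7,-191.6,370),70.46)
s=get_image("scene")[0]
a=cv2.resize(s[180:225,200:245],None,fx=13,fy=13,interpolation=cv2.INTER_CUBIC)
cv2.imwrite("pics/e1.png",a)
E
```

```text
clock: 9.27
eef_pos: [563.9, -191.4, 393.2]
tool_rot: [-3.141, -0.0, 1.23]
force: [0.5, -0.4, 0.1]
width: 12.8
pos [ 563.9 -191.4  393.2] rot [-3.1409 -0.      1.2299] F [ 0.5 -0.4  0.1] T [0.04 0.09 0.03] w 12.8 q [ 0.42  0.57 -0.23  1.68  0.15  0.91 -0.2 ] t 9.2667
shift -0.2 -0.2 23.2 turn 0.0
```

View pics/e1.png

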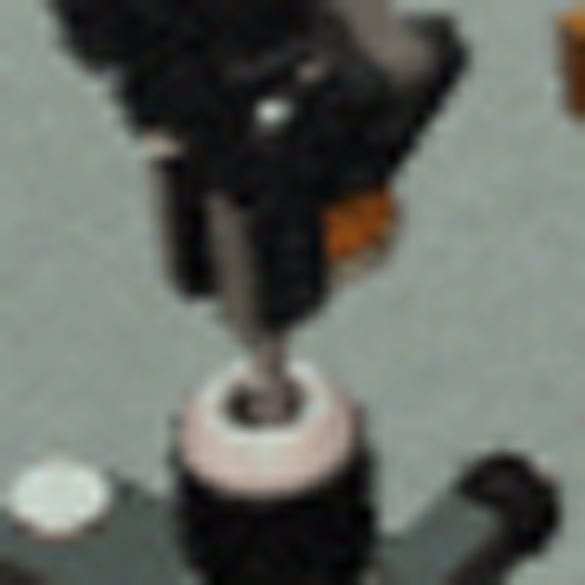

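The shank enters the opening near (265,400) in the crop, with no side force. Continuing down.

```bash
python3 -m jog '[0,0,4,0,5, 0,0,8,0,5, 0,0,12,0,5, 0,0,15,0,5, 0,0,17,0,5, 0,0,19,0,5, 0,0,19,0,5]'
python3 - <<'E'
from h import *
delta((563.7,-191.6,370),70.46)
E
```

```text
clock: 9.9
eef_pos: [563.9, -191.5, 374.2]
tool_rot: [-3.141, 0.0, 1.23]
force: [-1.3, 0.2, -1.1]
width: 13.1
pos [ 563.9 -191.5  374.2] rot [-3.1408e+00  1.0000e-04  1.2299e+00] F [-1.3  0.2 -1.1] T [-0.09  0.13  0.  ] w 13.1 q [ 0.42  0.59 -0.22  1.7   0.16  0.87 -0.21] t 9.9
shift -0.1 -0.1 4.2 turn 0.0
```

```bash
python3 -m jog '[0,0,1,0,5, 0,0,2,0,5, 0,0,3,0,5, 0,0,4,0,5, 0,0,4,0,5, 0,0,4,0,5]'
python3 - <<'E'
from h import *
delta((563.7,-191.6,370),70.46)
E
```

```text
clock: 10.4
eef_pos: [564.0, -191.5, 370.6]
tool_rot: [-3.141, 0.0, 1.23]
force: [-1.4, 0.1, -1.4]
width: 12.5
pos [ 564.  -191.5  370.6] rot [-3.1415e+00  1.0000e-04  1.2298e+00] F [-1.4  0.1 -1.4] T [-0.19  0.22 -0.07] w 12.5 q [ 0.42  0.59 -0.22  1.71  0.16  0.86 -0.21] t 10.4
shift -0.1 -0.2 0.6 turn 0.0
```

```bash
python3 -m jog '[-0.3,-0.7,1,0,5, -0.3,-0.7,2,0,5, -0.3,-0.7,3,0,5, -0.3,-0.7,3,0,5, -0.3,-0.7,3,0,5]'
python3 - <<'E'
from h import *
delta((563.7,-191.6,370),70.46)
E
```

```text
clock: 10.82
eef_pos: [563.6, -191.6, 369.6]
tool_rot: [3.139, 0.0, 1.23]
force: [-3.6, -0.4, 11.2]
width: 13.0
pos [ 563.6 -191.6  369.6] rot [3.139  0.     1.2298] F [-3.6 -0.4 11.2] T [-0.01  0.67  0.01] w 13.0 q [ 0.42  0.6  -0.22  1.71  0.17  0.85 -0.21] t 10.8167
shift -0.0 0.1 -0.4 turn 0.0
```

```bash
python3 -m jog '[0,0,-1.5,0,5, 0,0,-1.5,0,5, 0,0,-1.5,0,20, 0,0,-1.5,0,30, 0,0,-1.5,0,40, 0,0,-1.5,0,40, 0,0,-1.5,0,40, 0,0,-10,0,50, 0,0,-25,0,60, 0,0,-45,0,70, 0,0,-55,0,80, 0,0,-60,0,80, 0,0,-60,0,80, 0,0,-60,0,80]'
python3 - <<'E'
from h import *
delta((563.7,-191.6,370),70.46)
s=get_image("scene")[0]
a=cv2.resize(s[180:225,200:245],None,fx=13,fy=13,interpolation=cv2.INTER_CUBIC)
cv2.imwrite("pics/f1.png",a)
E
```

```text
clock: 11.98
eef_pos: [563.0, -191.4, 427.5]
tool_rot: [-3.141, 0.0, 1.23]
force: [0.1, -0.0, 0.2]
width: 79.8
pos [ 563.  -191.4  427.5] rot [-3.1412  0.      1.23  ] F [ 0.1 -0.   0.2] T [0.03 0.01 0.03] w 79.8 q [ 0.43  0.53 -0.23  1.65  0.14  0.98 -0.19] t 11.9833
shift 0.1 0.7 57.5 turn 0.0
```

View pics/f1.png

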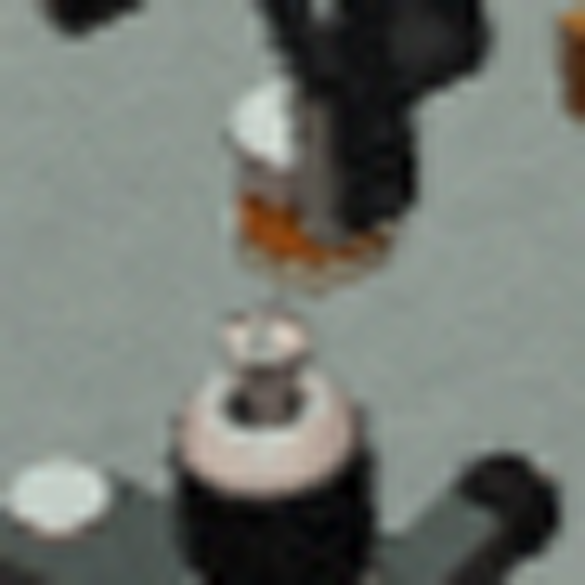

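```bash
python3 -m jog '[0,0,0,-7,80, 0,0,0,-14,80, 0,0,0,-21,80, 0,0,0,-28,80, 0,0,0,-35,80, 0,0,0,-42,80, 0,0,0,-49,80, 0,0,0,-56,80, 0,0,0,-63,80, 0,0,0,-70,80, 0,0,0,-77,80, 0,0,0,-84,80, 0,0,0,-91,80, 0,0,0,-98,80, 0,0,0,-100,80, 0,0,0,-100,80]'
python3 - <<'E'
from h import *
delta((563.7,-191.6,330))
E
```

```text
clock: 13.37
eef_pos: [562.9, -191.7, 426.4]
tool_rot: [3.141, -0.002, 2.976]
force: [-0.6, -0.7, -0.1]
width: 79.9
pos [ 562.9 -191.7  426.4] rot [ 3.1406e+00 -2.1000e-03  2.9761e+00] F [-0.6 -0.7 -0.1] T [-0.04 -0.04 -0.01] w 79.9 q [ 0.71  0.61 -0.7   1.64  0.43  1.06  1.29] t 13.3667
shift -0.8 0.2 96.4 turn None
```

```bash
python3 -m jog '[-0.8,0,15,0,80, -0.8,0,35,0,80, -0.8,0,55,0,80, -0.8,0,75,0,80, -0.8,0,90,0,80, -0.8,0,96,0,80, -0.8,0,96,0,80, -0.8,0,96,0,80]'
python3 - <<'E'
from h import *
delta((563.7,-191.6,330))
s=get_image("scene")[0]
a=cv2.resize(s[175:235,195:250],None,fx=10,fy=10,interpolation=cv2.INTER_CUBIC)
cv2.imwrite("pics/g1.png",a)
E
```

```text
clock: 14.03
eef_pos: [564.2, -191.5, 331.8]
tool_rot: [3.141, -0.0, 2.975]
force: [-0.6, -0.4, 0.3]
width: 79.9
pos [ 564.2 -191.5  331.8] rot [ 3.1413e+00 -2.0000e-04  2.9749e+00] F [-0.6 -0.4  0.3] T [-0.01 -0.06 -0.02] w 79.9 q [ 0.67  0.71 -0.64  1.73  0.53  0.87  1.2 ] t 14.0333
shift 0.5 -0.2 1.8 turn None
```

View pics/g1.png

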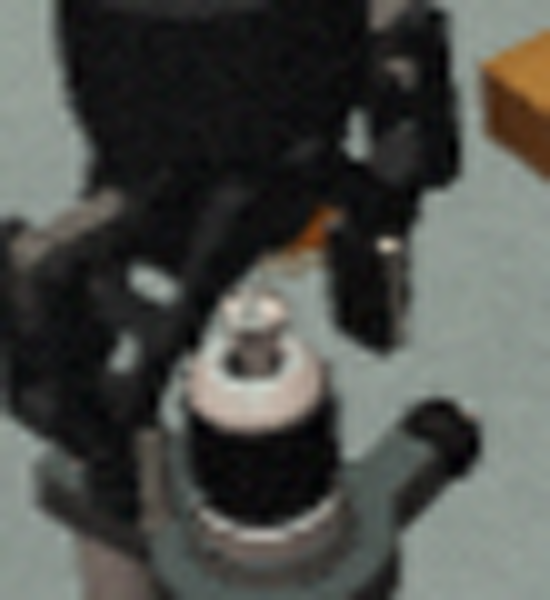

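The fingers stand either side of the sleeve, clear of the bit at (255,315). Closing.

```bash
python3 -m jog '[0,0,0,0,60, 0,0,0,0,45, 0,0,0,0,35, 0,0,0,0,30, 0,0,0,0,30, 0,0,0,0,30, 0,0,0,0,30]'
python3 - <<'E'
from h import *
delta((563.7,-191.6,330))
E
```

```text
clock: 14.67
eef_pos: [564.7, -189.5, 333.3]
tool_rot: [3.139, 0.002, 2.976]
force: [-1.2, 3.8, 6.7]
width: 38.4
pos [ 564.7 -189.5  333.3] rot [3.1386e+00 2.0000e-03 2.9764e+00] F [-1.2  3.8  6.7] T [ 1.12  0.26 -0.07] w 38.4 q [ 0.67  0.71 -0.64  1.73  0.53  0.87  1.2 ] t 14.6667
shift 0.6 -2.2 3.3 turn None
```

```bash
python3 -m jog '[0,1,0,0,30, 0,2,0,0,30, 0,2,0,0,30, 0,2,0,0,30]'
python3 - <<'E'
from h import *
delta((563.7,-189.5,330))
E
```

```text
clock: 15.0
eef_pos: [564.8, -189.0, 333.3]
tool_rot: [3.141, 0.002, 2.976]
force: [-1.4, 0.9, 7.5]
width: 38.1
pos [ 564.8 -189.   333.3] rot [3.1412e+00 1.9000e-03 2.9755e+00] F [-1.4  0.9  7.5] T [0.52 0.27 0.09] w 38.1 q [ 0.67  0.71 -0.64  1.74  0.53  0.87  1.2 ] t 15.0
shift 1.0 -0.7 3.3 turn None
```

```bash
python3 -m jog '[0,0,0,3,30, 0,0,0,8,30, 0,0,0,13,30, 0,0,0,18,30, 0,0,0,23,30, 0,0,0,28,30, 0,0,0,33,30, 0,0,0,38,30, 0,0,0,43,30, 0,0,0,48,30, 0,0,0,53,30, 0,0,0,58,30, 0,0,0,60,30, 0,0,0,60,30, 0,0,0,60,30]'
python3 - <<'E'
from h import *
delta((563.7,-189.5,330))
E
```

```text
clock: 16.25
eef_pos: [563.9, -190.3, 333.3]
tool_rot: [-3.141, 0.002, 1.927]
force: [-3.7, 0.1, 8.3]
width: 38.0
pos [ 563.9 -190.3  333.3] rot [-3.1408e+00  1.6000e-03  1.9268e+00] F [-3.7  0.1  8.3] T [-0.16  0.62 -0.11] w 38.0 q [ 0.5   0.65 -0.35  1.74  0.3   0.8   0.36] t 16.25
shift 0.8 0.1 3.3 turn None
```

```bash
python3 -m jog '[0,-0.5,0,3,30, 0,-1,0,8,30, 0,-1,0,13,30, 0,-1,0,18,30, 0,-1,0,23,30, 0,-1,0,28,30, 0,-1,0,33,30, 0,-1,0,38,30, 0,-1,0,43,30, 0,-1,0,48,30, 0,-1,0,53,30, 0,-1,0,58,30, 0,-1,0,60,30, 0,-1,0,60,30, 0,-1,0,60,30]'
python3 - <<'E'
from h import *
delta((563.7,-189.5,330))
s=get_image("scene")[0]
a=cv2.resize(s[175:235,195:250],None,fx=10,fy=10,interpolation=cv2.INTER_CUBIC)
cv2.imwrite("pics/h1.png",a)
E
```

```text
clock: 17.5
eef_pos: [562.3, -190.2, 333.3]
tool_rot: [-3.14, 0.002, 0.88]
force: [-7.3, 0.7, 11.2]
width: 38.4
pos [ 562.3 -190.2  333.3] rot [-3.1403e+00  1.7000e-03  8.8020e-01] F [-7.3  0.7 11.2] T [-0.08  1.1  -0.14] w 38.4 q [ 0.31  0.63 -0.05  1.75  0.04  0.76 -0.45] t 17.5
shift 1.4 0.6 3.3 turn None
```

View pics/h1.png

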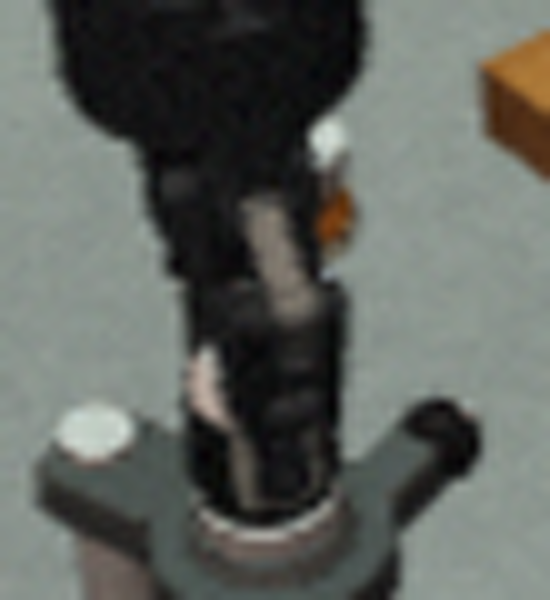

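```bash
python3 -m jog '[-0.5,-0.8,0,3,30, -1,-1.5,0,8,30, -1,-1.5,0,12,30, -1,-1.5,0,16,30, -1,-1.5,0,20,30, -1,-1.5,0,24,30, -1,-1.5,0,24,30]'
python3 - <<'E'
from h import *
delta((563,-190,330))
E
```

```text
clock: 18.13
eef_pos: [560.6, -190.0, 333.2]
tool_rot: [-3.141, 0.003, 0.462]
force: [-5.0, -0.7, 11.2]
width: 38.2
pos [ 560.6 -190.   333.2] rot [-3.1413e+00  2.6000e-03  4.6190e-01] F [-5.  -0.7 11.2] T [0.06 1.32 0.55] w 38.2 q [ 0.23  0.63  0.07  1.76 -0.06  0.76 -0.78] t 18.1333
shift 2.2 1.1 3.2 turn None
```

```bash
python3 -m jog '[0,0,0,4,30, 0,0,0,8,30, 0,0,0,12,30, 0,0,0,12,30, 0,0,0,12,30]'
python3 - <<'E'
from h import *
delta((563,-190,330))
E
python3 -m jog '[0,0,0,4,30, 0,0,0,8,30, 0,0,0,12,30, 0,0,0,12,30, 0,0,0,12,30]'
python3 - <<'E'
from h import *
delta((563,-190,330))
E
```

```text
clock: 18.55
eef_pos: [557.4, -190.8, 333.0]
tool_rot: [-3.138, 0.01, 0.25]
force: [-14.4, 0.4, 17.6]
width: 38.1
pos [ 557.4 -190.8  333. ] rot [-3.1379  0.01    0.2503] F [-14.4   0.4  17.6] T [ 0.29  3.23 -0.09] w 38.1 q [ 0.2   0.63  0.13  1.76 -0.11  0.76 -0.94] t 18.55
shift 5.6 0.7 3.0 turn None
clock: 18.97
eef_pos: [558.0, -189.5, 332.6]
tool_rot: [-3.138, 0.01, 0.043]
force: [-13.1, 2.3, 15.3]
width: 38.3
pos [ 558.  -189.5  332.6] rot [-3.1383  0.0096  0.0427] F [-13.1   2.3  15.3] T [0.56 2.71 0.07] w 38.3 q [ 0.16  0.64  0.19  1.76 -0.16  0.77 -1.1 ] t 18.9667
shift 5.0 0.7 2.6 turn None
```

```bash
python3 -m jog '[0,0,0,0,50, 0,0,0,0,65, 0,0,0,0,80, 0,0,0,0,80, 0,0,0,0,80, 0,0,0,0,80]'
python3 - <<'E'
from h import *
delta((563,-190,330))
s=get_image("scene")[0]
a=cv2.resize(s[175:235,195:250],None,fx=10,fy=10,interpolation=cv2.INTER_CUBIC)
cv2.imwrite("pics/i1.png",a)
E
```

```text
clock: 19.47
eef_pos: [561.8, -189.8, 331.6]
tool_rot: [-3.142, -0.0, 0.043]
force: [0.2, -0.8, 1.2]
width: 79.9
pos [ 561.8 -189.8  331.6] rot [-3.1415e+00 -2.0000e-04  4.3300e-02] F [ 0.2 -0.8  1.2] T [ 0.    0.02 -0.  ] w 79.9 q [ 0.16  0.64  0.19  1.76 -0.16  0.76 -1.1 ] t 19.4667
shift 1.1 0.3 1.6 turn None
```

View pics/i1.png

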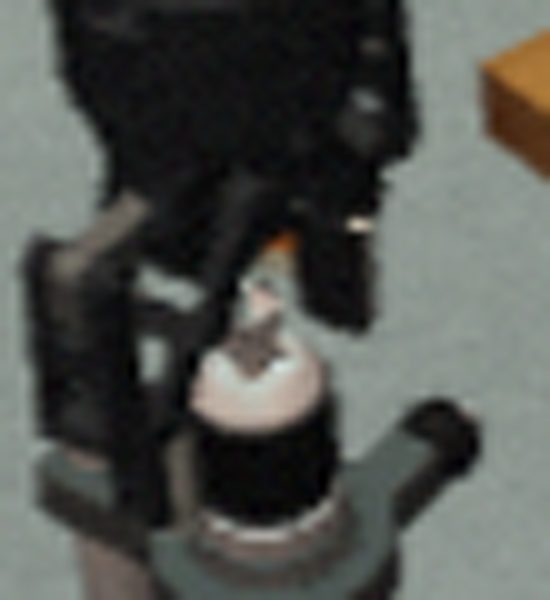

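```bash
python3 -m jog '[1,0,0,-7,80, 1,0,2,-14,80, 1,0,3,-21,80, 1,0,4,-28,80, 1,0,4,-35,80, 1,0,4,-42,80, 1,0,4,-49,80, 1,0,4,-56,80, 1,0,4,-63,80, 1,0,4,-70,80, 1,0,4,-77,80, 1,0,4,-84,80, 1,0,4,-90,80, 1,0,4,-90,80, 1,0,4,-90,80]'
python3 - <<'E'
from h import *
delta((563,-189.7,328))
s=get_image("scene")[0]
a=cv2.resize(s[175:235,195:250],None,fx=10,fy=10,interpolation=cv2.INTER_CUBIC)
cv2.imwrite("pics/i2.png",a)
E
```

```text
clock: 20.77
eef_pos: [562.6, -190.0, 327.6]
tool_rot: [3.142, -0.0, 1.611]
force: [-0.4, 0.2, 0.2]
width: 80.1
pos [ 562.6 -190.   327.6] rot [ 3.1416e+00 -3.0000e-04  1.6106e+00] F [-0.4  0.2  0.2] T [-0.04  0.01  0.02] w 80.1 q [ 0.44  0.65 -0.26  1.75  0.23  0.77  0.11] t 20.7667
shift 0.3 0.4 -0.4 turn None
```

View pics/i2.png

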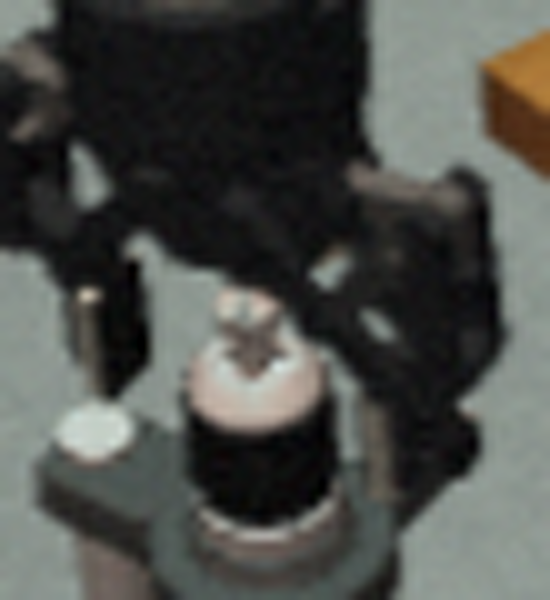

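```bash
python3 -m jog '[0,0,0,0,60, 0,0,0,0,45, 0,0,0,0,35, 0,0,0,0,30, 0,0,0,0,30, 0,0,0,0,30, 0,0,0,0,30]'
python3 - <<'E'
from h import *
delta((563,-189.7,328))
E
```

```text
clock: 21.4
eef_pos: [563.0, -189.7, 328.2]
tool_rot: [3.14, 0.0, 1.614]
force: [0.4, 1.2, 3.2]
width: 37.9
pos [ 563.  -189.7  328.2] rot [3.1404e+00 1.0000e-04 1.6137e+00] F [0.4 1.2 3.2] T [ 0.12 -0.03 -0.06] w 37.9 q [ 0.44  0.65 -0.26  1.75  0.23  0.77  0.11] t 21.4
shift -0.0 0.0 0.2 turn None
```

Well centred now. Turning in small steps, reading the moment each time.

```bash
python3 -m jog '[0,0,0,3,30, 0,0,0,6,30, 0,0,0,9,30, 0,0,0,12,30, 0,0,0,12,30]'
python3 -c "
from h import *
delta((563,-189.7,328))"
python3 -m jog '[0,0,0,3,30, 0,0,0,6,30, 0,0,0,9,30, 0,0,0,12,30, 0,0,0,12,30]'
python3 -c "
from h import *
delta((563,-189.7,328))"
```

```text
clock: 21.82
eef_pos: [562.3, -192.4, 328.1]
tool_rot: [3.141, 0.006, 1.405]
force: [-0.0, -6.2, 4.2]
width: 38.8
pos [ 562.3 -192.4  328.1] rot [3.1408 0.0058 1.4053] F [-0.  -6.2  4.2] T [-1.51  0.24  1.07] w 38.8 q [ 0.41  0.65 -0.2   1.75  0.18  0.76 -0.05] t 21.8167
shift 2.8 0.3 0.1 turn None
clock: 22.23
eef_pos: [560.9, -194.2, 328.1]
tool_rot: [-3.141, 0.008, 1.193]
force: [-4.2, -9.5, 5.4]
width: 38.4
pos [ 560.9 -194.2  328.1] rot [-3.1413  0.0084  1.1931] F [-4.2 -9.5  5.4] T [-2.03  1.03  0.75] w 38.4 q [ 0.37  0.64 -0.14  1.75  0.13  0.76 -0.21] t 22.2333
shift 5.0 0.3 0.1 turn None
```

```bash
python3 -m jog '[0,0,0,0,45, 0,0,0,0,50, 0,0,0,0,50, 0,0,0,0,50, 0,0,0,0,40, 0,0,0,0,30, 0,0,0,0,30, 0,0,0,0,30, 0,0,0,0,30]'
python3 -c "
from h import *
delta((563,-189.7,328))"
python3 -m jog '[0,0,0,2,30, 0,0,0,4,30, 0,0,0,4,30]'
python3 -c "
from h import *
delta((563,-189.7,328))"
```

```text
clock: 22.98
eef_pos: [562.8, -189.3, 327.9]
tool_rot: [3.141, -0.001, 1.196]
force: [-0.6, 0.9, 2.3]
width: 38.7
pos [ 562.8 -189.3  327.9] rot [ 3.1414e+00 -7.0000e-04  1.1955e+00] F [-0.6  0.9  2.3] T [0.34 0.02 0.04] w 38.7 q [ 0.37  0.64 -0.14  1.75  0.12  0.76 -0.21] t 22.9833
shift -0.3 0.3 -0.1 turn None
clock: 23.23
eef_pos: [562.3, -190.3, 327.9]
tool_rot: [-3.141, 0.001, 1.124]
force: [-1.7, 0.1, 2.7]
width: 38.6
pos [ 562.3 -190.3  327.9] rot [-3.1414e+00  1.3000e-03  1.1242e+00] F [-1.7  0.1  2.7] T [-0.33  0.35 -0.13] w 38.6 q [ 0.36  0.64 -0.12  1.75  0.11  0.75 -0.27] t 23.2333
shift 0.9 0.3 -0.1 turn None
```

```bash
for i in 1; do python3 -m jog '[0,0,0,2,30, 0,0,0,4,30, 0,0,0,4,30, 0,0,0,4,30]'; done
python3 -c "
from h import *
delta((563,-189.7,328))"
python3 -m jog '[0,0,0,2,30, 0,0,0,4,30, 0,0,0,4,30, 0,0,0,4,30]'
python3 -c "
from h import *
delta((563,-189.7,328))"
python3 -m jog '[0,0,0,2,30, 0,0,0,4,30, 0,0,0,4,30, 0,0,0,4,30]'
python3 -c "
from h import *
delta((563,-189.7,328))"
```

```text
clock: 23.57
eef_pos: [561.9, -191.0, 327.8]
tool_rot: [-3.141, 0.003, 1.057]
force: [-3.9, -3.0, 4.2]
width: 38.5
pos [ 561.9 -191.   327.8] rot [-3.1411e+00  2.7000e-03  1.0568e+00] F [-3.9 -3.   4.2] T [-0.92  0.97  0.57] w 38.5 q [ 0.34  0.64 -0.1   1.75  0.09  0.75 -0.32] t 23.5667
shift 1.7 0.3 -0.2 turn None
clock: 23.9
eef_pos: [561.0, -192.2, 327.8]
tool_rot: [-3.14, 0.004, 0.983]
force: [-5.6, -5.9, 6.8]
width: 38.1
pos [ 561.  -192.2  327.8] rot [-3.1402  0.0041  0.9831] F [-5.6 -5.9  6.8] T [-1.23  1.35 -0.12] w 38.1 q [ 0.33  0.64 -0.08  1.76  0.07  0.75 -0.37] t 23.9
shift 3.2 0.3 -0.2 turn None
clock: 24.23
eef_pos: [560.4, -192.7, 327.8]
tool_rot: [-3.14, 0.006, 0.916]
force: [-7.5, -6.8, 7.7]
width: 38.3
pos [ 560.4 -192.7  327.8] rot [-3.1398  0.0063  0.9158] F [-7.5 -6.8  7.7] T [-1.5   1.72  0.68] w 38.3 q [ 0.32  0.64 -0.06  1.76  0.06  0.75 -0.43] t 24.2333
shift 3.9 0.2 -0.2 turn None
```

```bash
sed -i 's/print("pos"/print("tau",s["tau"][4:].round(3));print("pos"/' h.py
python3 -m jog '[1,0,0,0,30, 2,0,0,0,30, 3,0,0,0,30, 4,0,0,0,30, 4,0,0,0,30]'
python3 -c "
from h import *
delta((563,-189.7,328))"
python3 -m jog '[0.5,0,0,2,30, 1,0,0,4,30, 1.5,0,0,6,30, 2,0,0,8,30, 2,0,0,8,30]'
python3 -c "
from h import *
delta((563,-189.7,328))"
```

```text
clock: 24.65
eef_pos: [561.1, -192.0, 327.8]
tool_rot: [-3.139, 0.011, 0.914]
force: [-12.9, -12.1, 10.2]
width: 38.5
tau [-3.959 -3.172 -0.931]
pos [ 561.1 -192.   327.8] rot [-3.1386  0.0115  0.9145] F [-12.9 -12.1  10.2] T [-2.54  2.58  0.93] w 38.5 q [ 0.31  0.64 -0.06  1.75  0.06  0.76 -0.43] t 24.65
shift 3.0 0.1 -0.2 turn None
clock: 25.07
eef_pos: [562.5, -189.7, 327.7]
tool_rot: [-3.14, 0.011, 0.774]
force: [-13.5, -10.9, 10.5]
width: 38.0
tau [-3.753 -2.982 -1.176]
pos [ 562.5 -189.7  327.7] rot [-3.1398  0.0109  0.7742] F [-13.5 -10.9  10.5] T [-2.2   2.48  0.84] w 38.0 q [ 0.29  0.64 -0.02  1.75  0.03  0.76 -0.54] t 25.0667
shift 0.4 0.4 -0.3 turn None
```

```bash
python3 -m jog '[0.5,0,0,3,30, 1,0,0,6,30, 1,0,0,9,30, 1,0,0,12,30, 1,0,0,12,30]'
python3 -c "
from h import *
delta((563,-189.7,328))"
python3 -m jog '[0.5,0,0,3,30, 1,0,0,6,30, 1,0,0,9,30, 1,0,0,12,30, 1,0,0,12,30]'
python3 -c "
from h import *
delta((563,-189.7,328))"
```

```text
clock: 25.48
eef_pos: [565.1, -187.2, 327.7]
tool_rot: [3.141, 0.005, 0.562]
force: [-6.2, -6.4, 5.8]
width: 38.2
tau [-1.824 -1.371 -0.159]
pos [ 565.1 -187.2  327.7] rot [3.1407 0.005  0.5623] F [-6.2 -6.4  5.8] T [-1.42  1.29 -0.13] w 38.2 q [ 0.24  0.64  0.04  1.75 -0.03  0.75 -0.71] t 25.4833
shift -3.1 1.0 -0.3 turn None
clock: 25.9
eef_pos: [567.9, -186.1, 327.7]
tool_rot: [3.137, -0.0, 0.355]
force: [-0.9, -6.2, 0.7]
width: 38.3
tau [-1.535  0.484 -0.403]
pos [ 567.9 -186.1  327.7] rot [ 3.1374e+00 -1.0000e-04  3.5460e-01] F [-0.9 -6.2  0.7] T [-1.37  0.18  0.03] w 38.3 q [ 0.21  0.65  0.1   1.75 -0.08  0.75 -0.87] t 25.9
shift -5.8 1.7 -0.3 turn None
```

```bash
python3 -m jog '[0,0,0,0,45, -3,1,0,0,55, -5,1.5,0,0,60, -5,1.5,0,0,60, -5,1.5,0,0,60]'
python3 -c "
from h import *
delta((562.8,-189.6,328))"
```

```text
clock: 26.32
eef_pos: [563.6, -186.7, 327.6]
tool_rot: [-3.141, -0.0, 0.357]
force: [-0.7, 0.2, 0.2]
width: 59.5
tau [0.018 0.013 0.007]
pos [ 563.6 -186.7  327.6] rot [-3.141e+00 -3.000e-04  3.574e-01] F [-0.7  0.2  0.2] T [ 0.05  0.01 -0.03] w 59.5 q [ 0.21  0.64  0.1   1.76 -0.09  0.75 -0.86] t 26.3167
shift -1.8 2.4 -0.4 turn None
```

```bash
python3 -m jog '[-1.8,2.4,0,-7,70, -1.8,2.4,0,-14,70, -1.8,2.4,0,-21,70, -1.8,2.4,0,-28,70, -1.8,2.4,0,-35,70, -1.8,2.4,0,-42,70, -1.8,2.4,0,-49,70, -1.8,2.4,0,-56,70, -1.8,2.4,0,-63,70, -1.8,2.4,0,-70,70, -1.8,2.4,0,-70,70, -1.8,2.4,0,-70,70]'
python3 - <<'E'
from h import *
delta((562.8,-189.6,328))
s=get_image("scene")[0]
a=cv2.resize(s[185:225,200:245],None,fx=13,fy=13,interpolation=cv2.INTER_CUBIC)
cv2.imwrite("pics/j1.png",a)
E
```

```text
clock: 27.32
eef_pos: [562.8, -189.8, 327.7]
tool_rot: [3.141, -0.001, 1.576]
force: [0.0, -0.1, 0.3]
width: 70.1
tau [0.059 0.006 0.177]
pos [ 562.8 -189.8  327.7] rot [ 3.1413e+00 -6.0000e-04  1.5756e+00] F [ 0.  -0.1  0.3] T [-0.07 -0.04  0.  ] w 70.1 q [ 0.44  0.65 -0.25  1.75  0.22  0.77  0.08] t 27.3167
shift 0.2 -0.0 -0.3 turn None
```

View pics/j1.png

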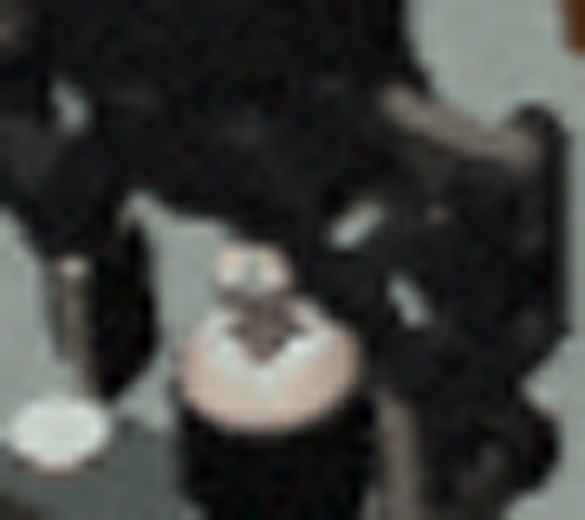

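```bash
R='from h import *
delta((562.8,-189.6,328))'
python3 -m jog '[0,0,0,0,50, 0,0,0,0,35, 0,0,0,0,30, 0,0,0,0,30, 0,0,0,0,30, 0,0,0,0,30]' >/dev/null; python3 -c "$R"
python3 -m jog '[0,0,0,1,30, 0,0,0,2,30, 0,0,0,2,30]' >/dev/null; python3 -c "$R"
python3 -m jog '[0,0,0,1,30, 0,0,0,2,30, 0,0,0,2,30]' >/dev/null; python3 -c "$R"
python3 -m jog '[0,0,0,1,30, 0,0,0,2,30, 0,0,0,2,30]' >/dev/null; python3 -c "$R"
python3 -m jog '[0,0,0,1,30, 0,0,0,2,30, 0,0,0,2,30]' >/dev/null; python3 -c "$R"
```

```text
tau [ 0.195 -0.221  0.093]
pos [ 563.  -189.7  328.1] rot [3.1410e+00 1.0000e-04 1.5787e+00] F [-0.4 -0.   3.8] T [ 0.15  0.09 -0.08] w 38.5 q [ 0.44  0.65 -0.25  1.75  0.22  0.77  0.08] t 27.8667
shift 0.1 -0.2 0.1 turn None
tau [-0.387 -0.252 -0.18 ]
pos [ 562.9 -190.3  328.1] rot [3.1409e+00 1.1000e-03 1.5425e+00] F [-0.6 -0.7  4.8] T [-0.38  0.21  0.08] w 38.4 q [ 0.43  0.65 -0.24  1.75  0.21  0.77  0.06] t 28.1167
shift 0.7 -0.2 0.1 turn None
tau [-0.714 -0.256 -0.135]
pos [ 562.8 -190.8  328.1] rot [3.1410e+00 1.7000e-03 1.5072e+00] F [-0.9 -2.1  5.7] T [-0.67  0.25  0.14] w 38.6 q [ 0.43  0.65 -0.23  1.75  0.2   0.77  0.03] t 28.3667
shift 1.2 -0.1 0.1 turn None
tau [-1.096 -0.29  -0.315]
pos [ 562.7 -191.3  328. ] rot [3.1410e+00 2.3000e-03 1.4723e+00] F [-1.  -3.3  6.4] T [-0.92  0.35  0.24] w 38.4 q [ 0.42  0.65 -0.22  1.75  0.2   0.76  0.  ] t 28.6167
shift 1.7 -0.1 0.0 turn None
tau [-1.684 -0.35  -0.767]
pos [ 562.6 -191.7  328.1] rot [3.1412 0.0033 1.4384] F [-1.3 -4.1  5.6] T [-1.11  0.4   0.61] w 38.2 q [ 0.41  0.65 -0.21  1.75  0.19  0.76 -0.02] t 28.8667
shift 2.1 -0.1 0.1 turn None
```

```bash
R='from h import *
delta((562.8,-189.6,328))'
python3 -m jog '[1,0,0,1,30, 2,0,0,2,30, 2,0,0,2,30]' >/dev/null; python3 -c "$R"
python3 -m jog '[0.5,0,0,1,30, 1,0,0,2,30, 1,0,0,2,30]' >/dev/null; python3 -c "$R"
python3 -m jog '[0.5,0,0,1,30, 1,0,0,2,30, 1,0,0,2,30]' >/dev/null; python3 -c "$R"
python3 -m jog '[0.5,0,0,1,30, 1,0,0,2,30, 1,0,0,2,30]' >/dev/null; python3 -c "$R"
```

```text
tau [-3.015 -0.366 -1.218]
pos [ 562.5 -191.6  328.1] rot [3.1409 0.0066 1.4038] F [-1.5 -8.8  4.2] T [-2.03  0.57  1.05] w 38.5 q [ 0.4   0.65 -0.2   1.75  0.18  0.76 -0.05] t 29.1167
shift 2.0 -0.0 0.1 turn None
tau [-2.851 -0.407 -1.002]
pos [ 562.5 -190.8  328. ] rot [3.1409 0.0065 1.3677] F [-2.2 -9.6  5.3] T [-1.97  0.53  0.86] w 38.4 q [ 0.4   0.64 -0.19  1.75  0.17  0.76 -0.08] t 29.3667
shift 1.2 0.0 0.0 turn None
tau [-3.028 -0.414 -1.096]
pos [ 562.6 -190.1  328. ] rot [3.1407 0.0069 1.3328] F [ -1.7 -10.1   4.9] T [-2.09  0.54  0.94] w 38.1 q [ 0.39  0.64 -0.18  1.75  0.16  0.76 -0.11] t 29.6167
shift 0.6 0.1 0.0 turn None
tau [-1.988 -0.342  0.064]
pos [ 562.8 -189.1  328. ] rot [3.1406 0.0058 1.2943] F [-1.9 -9.2  5.5] T [-1.94  0.47 -0.13] w 38.4 q [ 0.38  0.64 -0.17  1.75  0.15  0.76 -0.14] t 29.8667
shift -0.5 0.1 0.0 turn None
```

```bash
R='from h import *
delta((562.8,-189.6,328))'
python3 -m jog '[0,0,0,0,45, 0,0,0,0,60, -0.5,0,0,-7,70, -0.5,0,0,-14,70, -0.5,0,0,-21,70, -0.5,0,0,-28,70, -0.5,0,0,-35,70, -0.5,0,0,-42,70, -0.5,0,0,-49,70, -0.5,0,0,-56,70, -0.5,0,0,-60,70, -0.5,0,0,-60,70, -0.5,0,0,-60,70]' >/dev/null; python3 -c "$R"
```

```text
tau [0.032 0.01  0.106]
pos [ 563.5 -184.9  327.3] rot [ 3.1410e+00 -1.5000e-03  2.3448e+00] F [-0.3  0.3 -0.4] T [-0.02 -0.    0.05] w 70.1 q [ 0.56  0.68 -0.47  1.75  0.4   0.81  0.68] t 30.95
shift -2.9 -3.8 -0.7 turn None
```

```bash
R='from h import *
delta((562.8,-189.6,328))'
python3 -m jog '[-1.5,-2,-0.5,0,70, -2.9,-3.8,-0.5,0,70, -2.9,-3.8,-0.5,0,60, -2.9,-3.8,-0.5,0,45, -2.9,-3.8,-0.5,0,30, -2.9,-3.8,-0.5,0,30, -2.9,-3.8,-0.5,0,30, -2.9,-3.8,-0.5,0,30]' >/dev/null; python3 -c "$R"
python3 -m jog '[0.5,0,0,2,30, 1,0,0,4,30, 1.5,0,0,6,30, 2,0,0,8,30, 2,0,0,8,30]' >/dev/null; python3 -c "$R"
python3 -m jog '[0.5,0,0,2,30, 1,0,0,4,30, 1.5,0,0,6,30, 2,0,0,8,30, 2,0,0,8,30]' >/dev/null; python3 -c "$R"
python3 -m jog '[0.2,0,0,2,30, 0.5,0,0,4,30, 0.7,0,0,6,30, 1,0,0,8,30, 1,0,0,8,30]' >/dev/null; python3 -c "$R"
```

```text
tau [0.549 0.32  0.03 ]
pos [ 563.4 -189.5  328.8] rot [3.1399e+00 9.0000e-04 2.3473e+00] F [1.7 2.1 4.8] T [ 0.52 -0.16 -0.08] w 38.0 q [ 0.57  0.68 -0.47  1.74  0.4   0.81  0.69] t 31.6167
shift 0.4 -0.5 0.8 turn None
tau [ 0.695  0.044 -0.41 ]
pos [ 561.9 -187.5  328.8] rot [3.1403e+00 1.0000e-04 2.2082e+00] F [0.2 2.5 4.7] T [0.81 0.07 0.19] w 38.6 q [ 0.55  0.67 -0.43  1.75  0.37  0.8   0.57] t 32.0333
shift -2.2 -0.5 0.8 turn None
tau [ 0.996  0.054 -0.469]
pos [ 560.8 -185.2  328.8] rot [ 3.1397e+00 -1.0000e-03  2.0693e+00] F [0.5 4.2 6.1] T [1.13 0.01 0.26] w 38.3 q [ 0.52  0.66 -0.39  1.76  0.33  0.79  0.46] t 32.45
shift -4.9 -0.3 0.8 turn None
tau [ 1.771 -0.036 -0.436]
pos [ 560.4 -182.7  328.8] rot [ 3.1393 -0.0035  1.931 ] F [-0.2  7.7  6.2] T [1.81 0.   0.27] w 38.2 q [ 0.49  0.65 -0.36  1.76  0.3   0.78  0.35] t 32.8667
shift -7.3 -0.2 0.8 turn None
```

```bash
R='from h import *
delta((562.9,-189.6,328))'
python3 -m jog '[0,0,0,0,45, 0,0,0,0,60, -4,0,0,-7,70, -4,0,0,-14,70, -4,0,0,-21,70, -4,0,0,-28,70, -4,0,0,-35,70, -4,0,0,-40,70, -4,0,0,-40,70, -4,0,0,-40,70]' >/dev/null; python3 -c "$R"
```

```text
tau [0.051 0.018 0.134]
pos [ 560.8 -190.9  327.7] rot [-3.1409e+00 -8.0000e-04  2.6224e+00] F [ 0.3  0.1 -0.1] T [-0.05 -0.04  0.03] w 70.4 q [ 0.62  0.69 -0.55  1.75  0.46  0.83  0.91] t 33.7
shift -1.2 2.2 -0.3 turn None
```

```bash
R='from h import *
delta((562.9,-189.6,328))'
python3 -m jog '[-1.2,2.2,0,0,70, -1.2,2.2,0,0,60, -1.2,2.2,0,0,45, -1.2,2.2,0,0,30, -1.2,2.2,0,0,30, -1.2,2.2,0,0,30, -1.2,2.2,0,0,30]' >/dev/null; python3 -c "$R"
python3 -m jog '[0,0,0,4,30, 0,0,0,11,30, 0,0,0,18,30]' >/dev/null; python3 -c "$R"
python3 -m jog '[0,0,0,7,30, 0,0,0,14,30]' >/dev/null; python3 -c "$R"
python3 -m jog '[0,0,0,7,30, 0,0,0,14,30]' >/dev/null; python3 -c "$R"
python3 -m jog '[0,0,0,0,30, 0,0,0,0,30]' >/dev/null; python3 -c "$R"
```

```text
tau [-0.053 -0.655  0.005]
pos [ 563.3 -188.7  328.6] rot [-3.141e+00  3.000e-04  2.626e+00] F [-2.1 -0.6  4.8] T [-0.13  0.45 -0.03] w 38.2 q [ 0.61  0.69 -0.55  1.74  0.46  0.84  0.91] t 34.2833
shift -0.1 -1.0 0.6 turn None
tau [-3.856  2.914 -0.067]
pos [ 565.7 -192.   328.9] rot [3.1394 0.0112 2.3094] F [ 13.  -13.8  -7.7] T [-3.45 -2.75  0.92] w 38.4 q [ 0.56  0.68 -0.46  1.74  0.4   0.81  0.65] t 34.5333
shift 3.6 -0.5 0.9 turn None
tau [-0.687 -0.203  0.414]
pos [ 564.1 -190.7  328.8] rot [3.141  0.0052 2.0635] F [-1.1  0.3  5.4] T [-0.17  0.22  1.06] w 38.3 q [ 0.52  0.67 -0.39  1.74  0.34  0.79  0.46] t 34.7
shift 1.5 -0.5 0.8 turn None
tau [-1.444 -0.5    0.249]
pos [ 563.4 -189.4  328.7] rot [-3.1414e+00  2.6000e-03  1.8204e+00] F [  0.1 -12.3   2.6] T [-2.96  0.15  0.78] w 38.6 q [ 0.48  0.66 -0.32  1.75  0.28  0.78  0.27] t 34.8667
shift -0.1 -0.5 0.7 turn None
tau [-0.996 -0.449 -0.019]
pos [ 563.4 -189.8  328.6] rot [-3.1416e+00  2.4000e-03  1.8241e+00] F [-1.3 -4.6  4.8] T [-0.97  0.32 -0.09] w 38.2 q [ 0.48  0.66 -0.32  1.75  0.28  0.78  0.27] t 35.0333
shift 0.3 -0.4 0.6 turn None
```

```bash
python3 -m jog '[0,0,0,0,50, 0,0,0,0,65, 0,0,0,0,80, 0,0,0,0,80, 0,0,0,0,80, 0,0,-15,0,80, 0,0,-40,0,80, 0,0,-75,0,80, 0,0,-110,0,80, 0,0,-130,0,80, -30,0,-140,0,80, -65,0,-140,0,80, -100,0,-140,0,80, -135,0,-140,0,80, -170,0,-140,0,80, -200,0,-140,0,80, -200,0,-140,0,80]'
python3 - <<'E'
from h import *
delta((562.9,-189.6,328))
s=get_image("scene")[0];t=get_image("top")[0];cv2.imwrite("pics/k_s.png",s);cv2.imwrite("pics/k_t.png",t)
cv2.imwrite("pics/k1.png",cv2.resize(s[185:240,195:250],None,fx=10,fy=10,interpolation=cv2.INTER_CUBIC))
cv2.imwrite("pics/k2.png",cv2.resize(t[165:215,285:340],None,fx=11,fy=11,interpolation=cv2.INTER_CUBIC))
E
```

```text
clock: 36.45
eef_pos: [612.2, -389.8, 466.3]
tool_rot: [-3.139, 0.004, 1.815]
force: [-0.8, -0.5, -0.4]
width: 80.0
tau [-0.482  0.082  0.364]
pos [ 612.2 -389.8  466.3] rot [-3.1392  0.0041  1.8152] F [-0.8 -0.5 -0.4] T [-0.05  0.15 -0.08] w 80.0 q [ 0.69  0.72 -0.33  1.18  0.23  1.28  0.61] t 36.45
shift 206.1 0.6 138.3 turn None
```

View pics/k1.png

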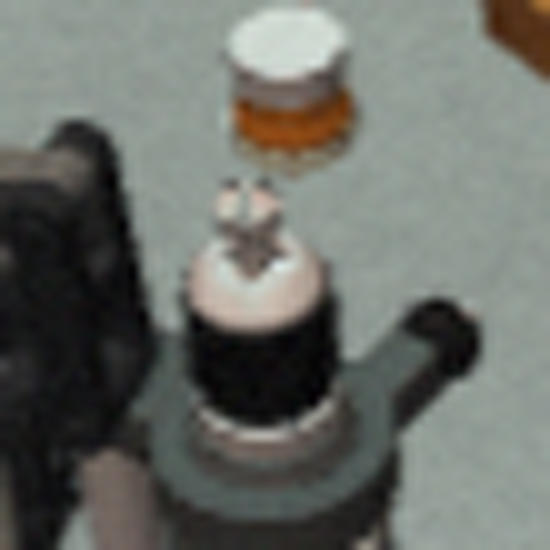

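View pics/k2.png

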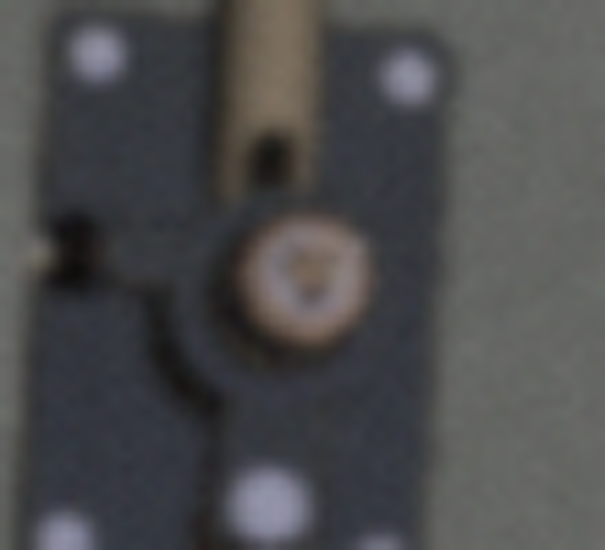

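View pics/k_s.png

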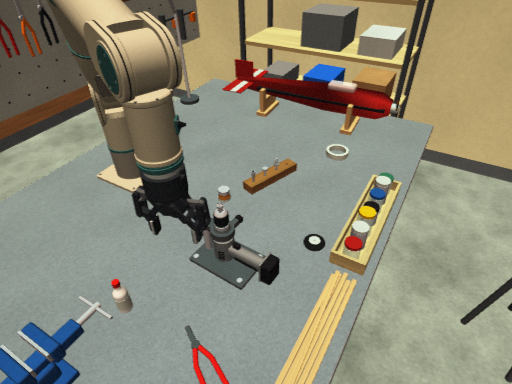

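The crops show the bit upright in the nose: head at (248,208) above nose (257,290) in k1, central in the top view near (303,275) in k2. The other three bits, the jar and the rest look unmoved. The arm is clear, so I'm handing in.

```bash
python3 -m jog '[0,0,0,0,80, 0,0,0,0,80, 0,0,0,0,80]'; python3 -c "
from cell import *
print(finish_job())"
```

```text
clock: 36.8
eef_pos: [613.6, -380.7, 468.7]
tool_rot: [3.141, -0.0, 1.826]
force: [0.2, 0.0, 0.1]
width: 79.9
the job is handed in; nothing more can be done
None
```

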